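# Hang the bamboo rice spatula on the rail with an S-hook

### The arm

A 7-joint arm with a two-finger parallel gripper is mounted at the origin on the work surface. World frame = base frame: x ahead of the robot, y to its left, z up, the work surface at z = 0. Lengths are in m, angles in degrees, forces in N, time in s.
With the tool pointing down it reaches from about 0.425 to 0.875 m from the base axis. Payload 8.4 kg.
Tool frame: the origin (TCP) lies on the mounting face of the last link; the fingertips stand 173 mm ahead of it and the grasp point (between the pads) lies 155 mm ahead of it; z points along the fingers, y is the line along which they close (so a half turn about z gives the same grasp; the last joint's range is limited). The gripper opens to 85 mm and grips with 20 to 120 N. Pads are 22 mm wide; open, the fingers measure 114 mm over their backs; the gripper's body (76 mm by 85 mm) begins 54 mm behind the grasp point. The pads swing forward as they close: fully open they stand 13 mm farther back than shut.
Start: joints at [61.066, 19.091, 2.286, 83.961, -0.768, 76.965, -3.352], TCP at [0.257, -0.597, 0.405] pointing down, gripper open.
Joint ranges: [-147.57, 147.57], [-21.85, 119.76], [-74.77, 79.35], [14.55, 137.4], [-85.83, 265.84], [4.83, 119.75], [-152.11, 152.11]. Speed limits (degrees/s): [127.2, 127.2, 159.86, 159.86, 180, 180, 180].

### API

Orientations are given as [roll, pitch, yaw] about the fixed x, y, z axes, in that order (R = Rz(yaw) Ry(pitch) Rx(roll)).
In Python, from rig import manip gives the robot as it stands.
- The arm moves only by the shell command python3 nudge.py [FORCE], which reads ROWS from standard input. ROWS is a JSON list of rows, 1 to 8 of them, each an object with the fields finger_gap (the opening from 0.0 (shut) to 1.0 (fully open)), tx, ty, tz (the shift in parts of the range, where 1.0 means 500 mm), drx, dry, drz (a rotation vector in fractions of the full range, 1 being 90 degrees); a field left out counts as zero (the opening has to be given); each row is the pose to reach, as a shift and turn from the pose commanded when the command began, along the tool's axes at that moment; what a row does not reach only later rows make up. A row lasts 1/10 s, in which the tool goes at most 0.05 m and 8.59 degrees, less where a joint would pass 70% of its speed; a pose out of reach is approached as far as the arm can. The fingers move at their own pace and stop on an object; FORCE is the grip in N (left out, the last holds). Time passes only in rows, so rows that do not move let the fingers close. It prints the time, the measured TCP pose, the force, the opening and the grip force at its end. Input that does not fit is refused with a message, and nothing moves.
- manip.read_state(): the state, without advancing time (a new reading comes with each control period).
- manip.grab_frame(name): name is "scene" or "top" or "wrist"; returns a dict with "pixels" (400x640x3 uint8, red, green, blue), "vfov" (degrees; the focal length in pixels is half the picture's height over the tangent of half this angle, whatever the lens; pixels are square), "cx", "cy" (the principal point, pixels), "R" (3x3) and "t" (3): a world point X has camera coordinates R X + t. Camera axes: x right, y down, z forward; pixel columns grow to the right and rows downward; lengths in m; the calibration is good to about 2 mm. A picture is of the moment at which its call begins. There is no depth.
- manip.finish_job(): hands the job in; it is judged then, once.
The state is a dict: "clock": time; "q": joint angles; "joint_vel": joint speeds; "joint_torque": joint torques, N m; "tcp_pos": TCP position; "eef_rot": TCP orientation; "force": force on the tool from outside, world axes, zero at the start; "ft_torque": the same for the moment, N m; "grip_width": opening from 0.0 (shut) to 1.0 (fully open); "finger_force": force on a finger pad.
Only numpy, scipy, OpenCV 4.12 (cv2) and the standard library are available. Lean on these libraries where they do the work, as an engineer would, in place of code of your own. Each camera call takes 0.05 s, during which the arm holds its last target. There are 200 camera calls.

### The job

Hang up the bamboo rice spatula: take the empty S-hook off the rail and, while the spatula still lies on the food box, put the hook's lower end up through the hole in the spatula's handle from below. Then lift the spatula by the hook alone and hang the hook back on the bar, anywhere between the posts, so that the spatula hangs from it freely and still. Do not touch the spatula with the gripper, do not drop it, and leave the other things on the counter where they are.

Things in the scene. Friction and masses are not known exactly. Their poses are not given: they have to be found in the camera images.
- rail: Fixed steel hanging rail standing on the counter: a round level bar, 8 mm thick and 320 mm long, along its y axis, on a post at each end. Its origin is on the counter below the middle of the bar, z up; its x axis is level, across the bar, and points away from the robot's side. Nothing stands under the bar between the posts.
- rail_mid (a point): Middle of the rail's bar, on the bar's centre line, 280 mm above the counter (bar top at 284 mm); axes as the rail's.
- hook: Loose steel S-hook, 107 mm tall, 45 g, hanging upright and empty on the rail; 5 mm round wire, bent in its own xz plane, with a grey plastic grip block on top. Origin: centre of the block's flat underside, which rests on the bar; z up, y along the bar, x pointing away from the robot as it hangs at the start. The upper bend opens to +x, the lower bend's free tip is on the -x side.
- hook_grip (a point): Centre of the grip block, 30 (x) by 12 (y) by 16 mm (z), at hook (0, 0, +8) mm, block z 0 to +16. Pinch it across y from above; fingertips must stay above the bar, so no lower than z 0.
- hook_mouth (a point): Middle of the upper bend's opening on the +x side, hook (+16, 0, -27) mm, through which the bar passes. It lies between the upper tip (wire centre line ends at x +17, z -12) and the slanting back. To take the hook off: raise it about 23 mm, then move it 40 mm or more towards its own -x; to hang it, the reverse, then lower it.
- hook_bend (a point): Lowest point of the lower bend, on the wire's centre line: hook (0, 0, -88) mm. What hangs on the hook hangs here. Wire centre line (x, z in mm): back down at x -14 to z -28, slanting to (+14, -46), down to (+14, -74), half circle of radius 14 through (0, -88) to (-14, -74), then up to the lower tip.
- hook_tip (a point): Top end of the free lower tip, pointing up: hook (-14, 0, -63.5) mm. The opening above it, up to the slanting back, is about 20 mm high; the free width inside the lower bend is 23 mm.
- box: Fixed lidded plastic food box, 120 (x) by 100 (y) by 62 mm tall, grey with a flat white lid; origin at the centre of its underside, z up. The spatula lies on its lid.
- spatula: Loose flat bamboo rice spatula, 163 mm long, 5 mm thick, about 40 g, lying flat on the food box with the last 50 mm or so of its handle sticking out over the edge, free underneath to the counter. Origin: middle of its length, on the underside; x points from the blade to the handle end, z up as it lies. Blade x -81.5 to -11.5 mm, 56 mm wide; handle x -11.5 to +81.5 mm, 26 mm wide.
- spatula_hole (a point): Centre of the round 15 mm through hole in the handle, at mid thickness (2.5 mm above the underside), 13 mm from the handle end: spatula (+68.5, 0, +2.5) mm; spatula axes.
- spatula_blade (a point): Middle of the blade's end edge: spatula (-81.5, 0, +2.5) mm, 150 mm from the hole.
- teacup: Bystander: white ceramic teacup, 74 mm wide, 55 mm tall, on a round bamboo coaster 8 mm thick; origin under its centre.
- ladle: Bystander: aluminium ladle lying on the counter, bowl 74 mm wide and 30 mm tall, its origin under the bowl's centre, handle reaching 220 mm along +x, sloping down to the counter.
- jar: Bystander: glass jar with a steel lid, 72 mm wide, 100 mm tall; origin under its centre.
- soap: Bystander: white plastic bottle, 60 mm wide, 130 mm tall; origin under its centre.
- cup0: Bystander: one of the three clear acrylic cups in a row beyond the rail, 68 mm wide, 95 mm tall; origin under its centre.
- cup1: Bystander: another of the three clear acrylic cups in a row beyond the rail, 68 mm wide, 95 mm tall; origin under its centre.
- cup2: Bystander: a third of the three clear acrylic cups in a row beyond the rail, 68 mm wide, 95 mm tall; origin under its centre.

How it is judged:
By the outcome, as a careful person would: the job done as asked, in the order asked, and still so for the second after the job is handed in, with the robot touching nothing.
It also fails if it takes over 72 s, if anything falls off the work surface, if the arm or the gripper's body presses on something with over 40 N, if the wrist force passes 120 N, or if a joint passes its speed limit or range.

## Working session

There is one attempt and no reset: what is moved stays moved. The work goes in short steps, Python scripts to look and compute and a shell command to move; the robot and the scene stay as the last step left them, time stands still between calls to the robot, and variables do not carry over. Pictures are saved under pics/ and viewed, at most 13 in all, crops included, and the job is handed in when it is done.

```bash
ls; mkdir -p pics; cat > h.py <<'E'
import numpy as np,cv2
from rig import manip
def grab(n,f=None):
    g=manip.grab_frame(n)
    if f: cv2.imwrite('pics/'+f,g['pixels'][:,:,::-1])
    return g
def K(g):
    f=200/np.tan(np.radians(g['vfov']/2)); return f
def ray(g,u,v):
    f=K(g);R=np.array(g['R']);t=np.array(g['t'])
    return -R.T@t, R.T@np.array([(u-g['cx'])/f,(v-g['cy'])/f,1])
def onz(g,u,v,z):
    c,d=ray(g,u,v); return c+d*(z-c[2])/d[2]
def proj(g,X):
    p=np.array(g['R'])@np.array(X)+np.array(g['t']); return p[:2]/p[2]*K(g)+[g['cx'],g['cy']]
def tri(obs):
    A=np.zeros((3,3));b=np.zeros(3)
    for g,u,v in obs:
        c,d=ray(g,u,v);d=d/np.linalg.norm(d);P=np.eye(3)-np.outer(d,d);A+=P;b+=P@c
    return np.linalg.solve(A,b)
E
python3 - <<'E'
from h import *
for n in ["scene","top","wrist"]:
    g=grab(n,n+'1.png');R=np.array(g['R']);print(n,g['vfov'],-R.T@g['t'],R[2])
print(manip.read_state())
E
```

```text
nudge.py
pics
rig.py
scene 49.224563716964575 [0.99391561 0.43273807 1.06047108] [-0.40354376 -0.48369405 -0.77665468]
top 50.042167335906655 [ 0.35572096 -0.11398157  1.24450761] [ 0.19603378  0.01270625 -0.98051482]
wrist 66.84783290745169 [ 0.31755555 -0.57104893  0.37305001] [-0.2477247  -0.10470126 -0.96315633]
{'clock': 0.15, 'q': array([61.06833811, 19.12203776,  2.28217449, 83.99842015, -0.76847031,
       76.96431435, -3.35096898]), 'joint_vel': array([ 0.00860374, -0.08714495,  0.04946308, -0.10228654, -0.02058412,
        0.12996352, -0.05405876]), 'joint_torque': array([ 2.24790005e-03, -6.59044647e+01,  1.36688478e+00, -4.05871654e+01,
        1.68282265e-02,  9.87648033e-03,  1.00870975e-05]), 'tcp_pos': array([ 0.25652812, -0.59709533,  0.40403816]), 'eef_rot': array([-1.79930488e+02,  3.03511258e-03,  2.32500688e+01]), 'force': array([-0.78855244, -0.29541369, -0.07265943]), 'ft_torque': array([-0.00222065, -0.02532573,  0.01353056]), 'finger_force': 0.0, 'grip_width': 0.9951129679985736}
```

View pics/scene1.png

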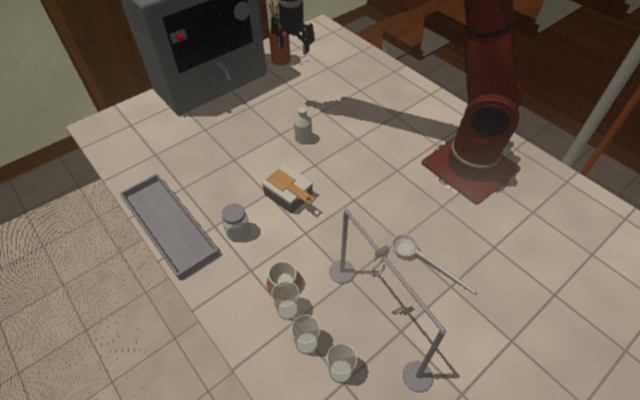

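View pics/top1.png

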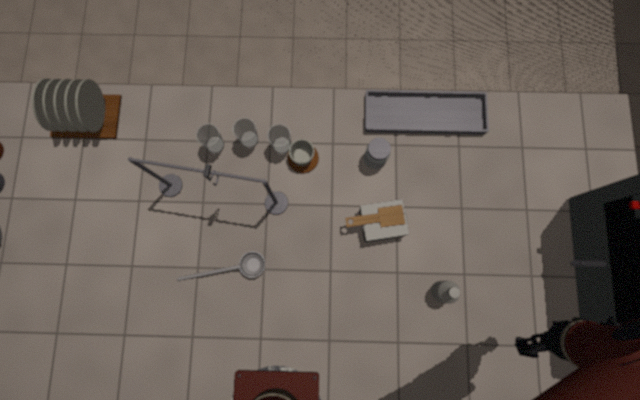

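The scene view shows the rail's bar from (346,213) to (442,332), with the hook near (381,255) and the spatula's handle end near (318,210). In the top view the bar runs (135,160) to (268,183), the hook is at (211,174) and the hole is near (347,222).

```bash
python3 - <<'E'
from h import *
s=cv2.imread('pics/scene1.png');t=cv2.imread('pics/top1.png')
def c(im,x,y,w,h,k): return cv2.resize(im[y:y+h,x:x+w],None,fx=k,fy=k,interpolation=cv2.INTER_CUBIC)
a=c(s,255,160,80,60,5);b=c(s,350,225,80,60,5);d=c(t,330,190,80,60,5);e=c(t,175,150,80,60,5)
im=np.vstack([np.hstack([a,b]),np.hstack([d,e])])
im=cv2.convertScaleAbs(im,alpha=1.5,beta=10)
cv2.imwrite('pics/c1.png',im)
gs=grab('scene');gt=grab('top')
np.save('g0.npy',[gs,gt],allow_pickle=True)
print('bar scene',onz(gs,346,213,.28),onz(gs,442,332,.28))
print('bar top',onz(gt,133,160,.28),onz(gt,267,183,.28))
print('hook',onz(gs,381,252,.288),onz(gt,209,173,.288))
print('sp', onz(gt,347,224,.0645),onz(gs,316,209,.0645))
E
```

```text
bar scene [0.58634974 0.02617509 0.28      ] [0.6316459  0.33947868 0.28      ]
bar top [0.6247194  0.33183719 0.28      ] [0.57630515 0.01499981 0.28      ]
hook [0.60162373 0.1502205  0.288     ] [0.59520385 0.14889446 0.288     ]
sp [ 0.51396421 -0.1834348   0.0645    ] [ 0.52992604 -0.15141212  0.0645    ]
```

View pics/c1.png

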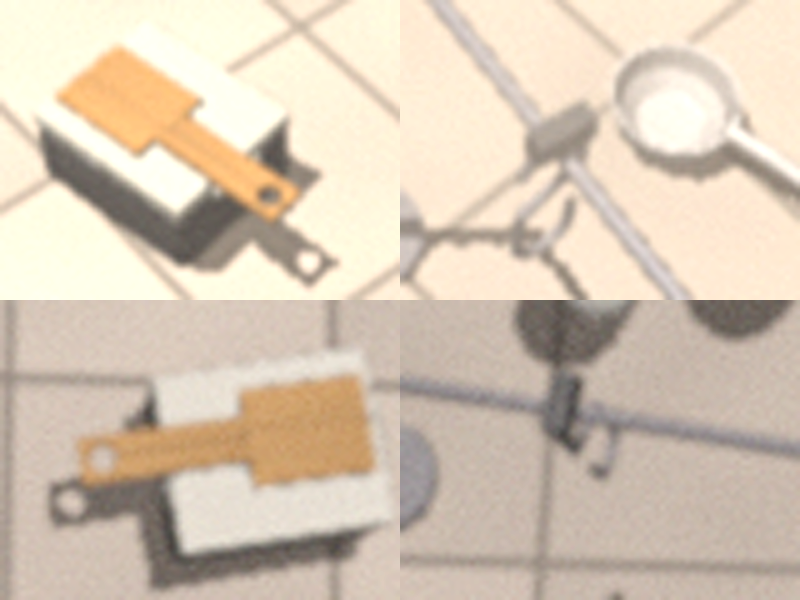

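The crops show the hole at scene (308.2,198.2) and top (350.2,221.2), and the hook block at scene (382,251) and top (207.5,171). Next I refine these with masks and triangulate across the two views.

```bash
python3 - <<'E'
from h import *
gs,gt=np.load('g0.npy',allow_pickle=True)
def wood(g,box):
    im=cv2.resize(g['pixels'],None,fx=4,fy=4,interpolation=cv2.INTER_CUBIC);h=cv2.cvtColor(im,cv2.COLOR_RGB2HSV)
    m=cv2.inRange(h,(8,95,70),(25,255,255));x,y,w,hh=[4*b for b in box];k=np.zeros_like(m);k[y:y+hh,x:x+w]=m[y:y+hh,x:x+w]
    cs,hi=cv2.findContours(k,cv2.RETR_CCOMP,cv2.CHAIN_APPROX_NONE)
    i=max(range(len(cs)),key=lambda j:cv2.contourArea(cs[j]))
    ho=[cs[j] for j in range(len(cs)) if hi[0][j][3]==i];ho=max(ho,key=cv2.contourArea)
    M=cv2.moments(ho);c=np.array([M['m10'],M['m01']])/M['m00']
    f=lambda p:(np.asarray(p,float)+.5)/4-.5
    return f(c),f(cs[i][:,0]),cv2.contourArea(ho)/16
for n,g,b in [('scene',gs,(255,160,80,60)),('top',gt,(330,190,80,60))]:
    c,o,a=wood(g,b)
    g['hole']=c
    P=np.array([onz(g,*p,.067) for p in o])[:,:2]
    r=cv2.minAreaRect(P.astype(np.float32)*1000)
    H=onz(g,*c,.0645)
    print(n,'holepx',c,a,H,'rect',r)
    # handle axis: handle end pts vs blade end
    d=np.linalg.norm(P-H[:2],axis=1); far=P[d>.135]
    print(' blade far pts mean',far.mean(0), 'endpts max',d.max())
X=tri([(gs,*gs['hole']),(gt,*gt['hole'])]);print('tri hole',X,proj(gs,X)-gs['hole'],proj(gt,X)-gt['hole'])
# hook block + bar
X=tri([(gs,382,251),(gt,207.5,171)]);print('block',X)
# bar edge points: dark columns profile in top view
for n,g,pts in [('top',gt,[(160,164),(185,168),(235,177),(255,181)]),('scene',gs,[(360,230),(370,242),(400,280),(430,317)])]:
    G=cv2.GaussianBlur(g['pixels'],(3,3),0).astype(int).sum(2)
    q=[]
    for u,v in pts:
        if n=='top': col=G[v-6:v+7,u]; w=np.clip(np.median(col)-col-15,0,None); p=(u,(w*np.arange(v-6,v+7)).sum()/w.sum())
        else: row=G[v,u-7:u+8]; w=np.clip(np.median(row)-row-15,0,None); p=((w*np.arange(u-7,u+8)).sum()/w.sum(),v)
        q.append(onz(g,*p,.28)[:2])
    q=np.array(q);print(n,q.round(4).tolist(),'yaw',np.degrees(np.arctan2(-(q[-1]-q[0])[0],(q[-1]-q[0])[1])))
E
```

```text
scene holepx [308.5468241  198.87635722] 9.59375 [ 0.52326108 -0.19362603  0.0645    ] rect ((535.0753784179688, -259.1209716796875), (54.77040481567383, 163.53466796875), 9.83954906463623)
 blade far pts mean [ 0.5474903  -0.33625805] endpts max 0.14932414986168704
top holepx [350.10926396 221.30131134] 30.78125 [ 0.5216942  -0.19197733  0.0645    ] rect ((532.2999267578125, -258.31304931640625), (52.561195373535156, 160.80459594726562), 9.082850456237793)
 blade far pts mean [ 0.54385916 -0.33438861] endpts max 0.14878328806243252
tri hole [ 0.52249605 -0.19282091  0.06431493] [0.38105892 0.07379432] [ 0.30221985 -0.27066654]
block [0.59949979 0.15139853 0.291006  ]
top [[0.6155, 0.2674], [0.6071, 0.208], [0.5901, 0.09], [0.5828, 0.0431]] yaw 171.69596389911743
scene [[0.5916, 0.0809], [0.597, 0.1159], [0.6133, 0.2178], [0.6244, 0.3082]] yaw -8.214783476391348
```

```bash
cat >> h.py <<'E'
from scipy.spatial.transform import Rotation as Ro
def delta(p,yaw):
    s=manip.read_state(); R=Ro.from_euler('xyz',s['eef_rot'],degrees=True); T=Ro.from_euler('xyz',[180,0,yaw],degrees=True)
    print('t',round(s['clock'],2),'d',R.inv().apply(np.array(p)-s['tcp_pos']).round(4),'rot',(R.inv()*T).as_rotvec(degrees=True).round(2),'force',np.round(s['force'],1),'q',s['q'].round(0))
E
python3 -c "
from h import *
delta([.6,.151,.56],-8.3)"
```

```text
t 0.25 d [ 0.6109 -0.552  -0.1554] rot [-4.000e-02  1.000e-02  3.155e+01] force [-0.   0.1 -0. ] q [61. 19.  2. 84. -1. 77. -3.]
```

The manual's scale: shifts go in shares of 500 mm and turns go in shares of 90 degrees. Converting my numbers, 0.22 m is 0.44, -0.2 m is -0.4, 20 degrees is 0.2222.

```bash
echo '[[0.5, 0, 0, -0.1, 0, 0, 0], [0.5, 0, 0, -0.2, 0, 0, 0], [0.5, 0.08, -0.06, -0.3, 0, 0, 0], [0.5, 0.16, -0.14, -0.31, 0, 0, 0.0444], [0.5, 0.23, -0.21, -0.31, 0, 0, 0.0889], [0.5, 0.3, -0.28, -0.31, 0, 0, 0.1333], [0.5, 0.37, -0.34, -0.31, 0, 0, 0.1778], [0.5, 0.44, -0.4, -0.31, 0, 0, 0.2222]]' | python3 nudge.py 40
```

```text
refused: ROWS must be a list of objects with named fields. Nothing was moved.
```

The error is about the shape of the input: a list of objects with named fields. Fixing that and sending the same move.

```bash
echo '[{"finger_gap": 0.5, "tz": -0.1}, {"finger_gap": 0.5, "tz": -0.2}, {"finger_gap": 0.5, "tx": 0.08, "ty": -0.06, "tz": -0.3}, {"finger_gap": 0.5, "tx": 0.16, "ty": -0.14, "tz": -0.31, "drz": 0.0444}, {"finger_gap": 0.5, "tx": 0.23, "ty": -0.21, "tz": -0.31, "drz": 0.0889}, {"finger_gap": 0.5, "tx": 0.3, "ty": -0.28, "tz": -0.31, "drz": 0.1333}, {"finger_gap": 0.5, "tx": 0.37, "ty": -0.34, "tz": -0.31, "drz": 0.1778}, {"finger_gap": 0.5, "tx": 0.44, "ty": -0.4, "tz": -0.31, "drz": 0.2222}]' | python3 nudge.py 40
python3 -c "
from h import *
delta([.6,.151,.56],-8.3)"
```

```text
clock: 1.05
tcp_pos: [0.3738, -0.3374, 0.56]
eef_rot: [180.0, -0.0, 3.1]
force: [-0.2, -0.1, 0.3]
grip_width: 0.5
finger_force: 0.0
t 1.05 d [ 2.520e-01 -4.755e-01 -2.000e-04] rot [ 0.03 -0.02 11.37] force [-0.2 -0.1  0.3] q [ 44.   0.  -7.  88.   0.  92. -50.]
```

To row units: -0.353 m is -0.706, -0.31 m is -0.62, 11.4 degrees is 0.1267.

```bash
echo '[{"finger_gap": 0.5, "tx": 0.046, "ty": -0.086, "drz": 0.0167}, {"finger_gap": 0.5, "tx": 0.092, "ty": -0.172, "drz": 0.0333}, {"finger_gap": 0.5, "tx": 0.138, "ty": -0.26, "drz": 0.05}, {"finger_gap": 0.5, "tx": 0.184, "ty": -0.35, "drz": 0.0667}, {"finger_gap": 0.5, "tx": 0.23, "ty": -0.44, "drz": 0.0833}, {"finger_gap": 0.5, "tx": 0.28, "ty": -0.53, "drz": 0.1}, {"finger_gap": 0.5, "tx": 0.326, "ty": -0.62, "drz": 0.1111}, {"finger_gap": 0.5, "tx": 0.374, "ty": -0.706, "drz": 0.1267}]' | python3 nudge.py
python3 -c "
from h import *
delta([.6,.151,.56],-8.3)"
```

```text
clock: 1.85
tcp_pos: [0.5394, 0.0234, 0.56]
eef_rot: [180.0, -0.0, -8.2]
force: [1.2, -0.1, 0.2]
grip_width: 0.498
finger_force: 0.0
t 1.85 d [ 0.0417 -0.1349 -0.    ] rot [ 0.01 -0.04  0.08] force [ 1.2 -0.1  0.2] q [  21.    6.  -30.   83.    3.   92. -108.]
```

To row units: -0.135 m is -0.27, -0.12 m is -0.24.

```bash
echo '[{"finger_gap": 0.5, "tx": 0.03, "ty": -0.09}, {"finger_gap": 0.5, "tx": 0.06, "ty": -0.18}, {"finger_gap": 0.5, "tx": 0.076, "ty": -0.24}, {"finger_gap": 0.5, "tx": 0.083, "ty": -0.27}, {"finger_gap": 0.5, "tx": 0.083, "ty": -0.27}, {"finger_gap": 0.5, "tx": 0.083, "ty": -0.27}]' | python3 nudge.py
python3 -c "
from h import *
delta([.6,.151,.459],-8.3)
g=grab('wrist','w2.png')
for p in [(.6,.151,.300),(.6,.151,.284),(.615,.149,.3),(.585,.153,.3),(.584,.05,.284),(.613,.25,.284)]: print(proj(g,p).round())
"
```

```text
clock: 2.45
tcp_pos: [0.5995, 0.1482, 0.5597]
eef_rot: [180.0, 0.0, -8.2]
force: [0.4, -0.6, -0.4]
grip_width: 0.499
finger_force: 0.0
t 2.45 d [ 1.000e-04 -3.000e-03  1.007e-01] rot [0.04 0.   0.1 ] force [ 0.4 -0.6 -0.4] q [   8.   17.  -35.   72.   10.   95. -123.]
[315. 202.]
[315. 196.]
[314. 183.]
[315. 220.]
[437. 198.]
[196. 198.]
```

View pics/w2.png

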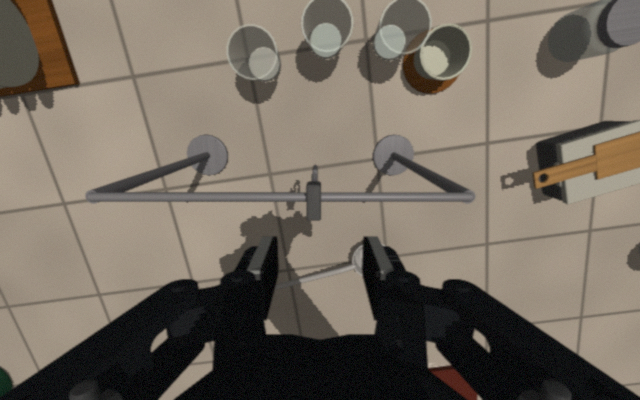

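The wrist view shows the block centred at (314,201). The prediction was (315,202), so the estimate holds and I can descend and grip.

To row units: 0.1 m is 0.2, 0.095 m is 0.19.

```bash
echo '[{"finger_gap": 0.5, "ty": -0.006, "tz": 0.08}, {"finger_gap": 0.5, "ty": -0.006, "tz": 0.15}, {"finger_gap": 0.5, "ty": -0.006, "tz": 0.19}, {"finger_gap": 0.5, "ty": -0.006, "tz": 0.2}, {"finger_gap": 0.5, "ty": -0.006, "tz": 0.2}, {"finger_gap": 0.25, "ty": -0.006, "tz": 0.2}, {"finger_gap": 0, "ty": -0.006, "tz": 0.2}, {"finger_gap": 0, "ty": -0.006, "tz": 0.2}]' | python3 nudge.py 40; echo '[{"finger_gap": 0}, {"finger_gap": 0}, {"finger_gap": 0}, {"finger_gap": 0}]' | python3 nudge.py 60
```

```text
clock: 3.3
tcp_pos: [0.6001, 0.1523, 0.4613]
eef_rot: [-180.0, -0.1, -8.2]
force: [-1.1, -0.4, 4.2]
grip_width: 0.123
finger_force: 41.4
clock: 3.7
tcp_pos: [0.6001, 0.1523, 0.4614]
eef_rot: [-180.0, -0.1, -8.2]
force: [-0.5, -0.4, 6.7]
grip_width: 0.117
finger_force: 63.2
```

To row units: -0.07 m is -0.14, -0.05 m is -0.1.

```bash
echo '[{"finger_gap": 0, "tz": -0.016}, {"finger_gap": 0, "tz": -0.032}, {"finger_gap": 0, "tz": -0.048}, {"finger_gap": 0, "tz": -0.048}, {"finger_gap": 0, "tx": -0.03, "tz": -0.048}, {"finger_gap": 0, "tx": -0.06, "tz": -0.048}, {"finger_gap": 0, "tx": -0.1, "tz": -0.048}, {"finger_gap": 0, "tx": -0.14, "tz": -0.048}]' | python3 nudge.py
echo '[{"finger_gap": 0, "tx": -0.06, "tz": -0.04}, {"finger_gap": 0, "tx": -0.06, "tz": -0.04}]' | python3 nudge.py
python3 - <<'E'
from h import *
a=grab('scene','s3.png');b=grab('top','t3.png');s=manip.read_state();p=s['tcp_pos'];print(p,s['eef_rot'])
c=np.array(p)+[0,0,-.26]
def crop(g):
    u,v=proj(g,c).astype(int);print(u,v)
    return cv2.resize(g['pixels'][max(v-50,0):v+50,u-50:u+50],(400,400),interpolation=cv2.INTER_CUBIC)
im=np.hstack([crop(a),crop(b)]);cv2.imwrite('pics/c3.png',cv2.convertScaleAbs(im[:,:,::-1],alpha=1.4,beta=15))
E
```

```text
clock: 4.5
tcp_pos: [0.5299, 0.1623, 0.4834]
eef_rot: [-180.0, 0.0, -8.2]
force: [0.0, 0.7, 0.6]
grip_width: 0.119
finger_force: 62.4
clock: 4.7
tcp_pos: [0.4982, 0.1684, 0.5065]
eef_rot: [-180.0, -0.2, -8.0]
force: [0.5, 0.4, 0.3]
grip_width: 0.118
finger_force: 62.4
[0.5005481  0.16658415 0.5043571 ] [ 1.79989705e+02 -1.05562072e-01 -8.13194645e+00]
416 241
203 216
```

View pics/c3.png

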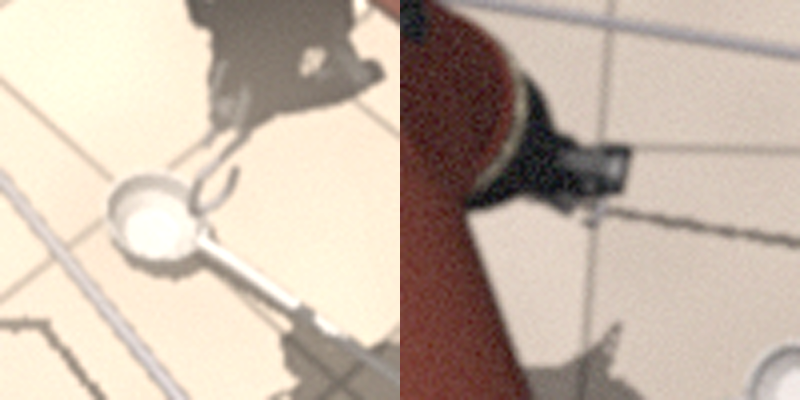

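Scene (425,233) shows the lower tip: the hook is off the rail and held straight. I rotate it on the way towards the spatula.

To row units: 0.18 m is 0.36, 0.09 m is 0.18, -60 degrees is -0.6667.

```bash
python3 -c "
from h import *
delta([.512,-.12,.50],99.5)"
echo '[{"finger_gap": 0, "drz": -0.0778}, {"finger_gap": 0, "ty": 0.02, "drz": -0.1667}, {"finger_gap": 0, "ty": 0.06, "drz": -0.2556}, {"finger_gap": 0, "ty": 0.12, "drz": -0.3444}, {"finger_gap": 0, "tx": -0.01, "ty": 0.18, "drz": -0.4333}, {"finger_gap": 0, "tx": -0.02, "ty": 0.24, "drz": -0.5222}, {"finger_gap": 0, "tx": -0.03, "ty": 0.3, "drz": -0.6}, {"finger_gap": 0, "tx": -0.04, "ty": 0.36, "drz": -0.6667}]' | python3 nudge.py
python3 -c "
from h import *
delta([.512,-.12,.50],99.5)"
```

```text
t 4.8 d [0.0519 0.2821 0.0045] rot [ 1.1000e-01 -6.0000e-02 -1.0763e+02] force [ 0.9  0.1 -0.1] q [  11.    5.  -37.   90.    3.   86. -124.]
clock: 5.6
tcp_pos: [0.4556, -0.0108, 0.5029]
eef_rot: [-179.9, 0.0, 52.1]
force: [0.6, -0.1, -0.5]
grip_width: 0.119
finger_force: 62.4
t 5.6 d [-0.0515  0.1116  0.0028] rot [-7.000e-02 -1.000e-02 -4.741e+01] force [ 0.6 -0.1 -0.5] q [ 25.  -5. -27.  99.  -2.  85. -40.]
```

To row units: 0.1115 m is 0.223, 0.11 m is 0.22, -47.4 degrees is -0.5267.

```bash
echo '[{"finger_gap": 0, "tx": -0.02, "ty": 0.04, "drz": -0.0778}, {"finger_gap": 0, "tx": -0.04, "ty": 0.08, "drz": -0.1667}, {"finger_gap": 0, "tx": -0.06, "ty": 0.12, "drz": -0.2556}, {"finger_gap": 0, "tx": -0.08, "ty": 0.17, "drz": -0.3444}, {"finger_gap": 0, "tx": -0.1, "ty": 0.22, "drz": -0.4333}, {"finger_gap": 0, "tx": -0.103, "ty": 0.223, "tz": 0.006, "drz": -0.5267}, {"finger_gap": 0, "tx": -0.103, "ty": 0.223, "tz": 0.006, "drz": -0.5267}, {"finger_gap": 0, "tx": -0.103, "ty": 0.223, "tz": 0.006, "drz": -0.5267}]' | python3 nudge.py
python3 -c "
from h import *
delta([.512,-.1297,.298],99.5)"
```

```text
clock: 6.4
tcp_pos: [0.5117, -0.1183, 0.5]
eef_rot: [-179.9, -0.0, 99.0]
force: [0.3, 0.8, -0.6]
grip_width: 0.122
finger_force: 62.4
t 6.4 d [-0.0115 -0.0012  0.202 ] rot [-0.07 -0.05 -0.5 ] force [ 0.3  0.8 -0.6] q [ 29.   4. -22.  91.   1.  85.  16.]
```

To row units: 0.202 m is 0.404, 0.2 m is 0.4, -0.5 degrees is -0.0056.

```bash
echo '[{"finger_gap": 0, "tz": 0.08}, {"finger_gap": 0, "tz": 0.16}, {"finger_gap": 0, "tz": 0.24}, {"finger_gap": 0, "tz": 0.31}, {"finger_gap": 0, "tz": 0.37, "drz": -0.0056}, {"finger_gap": 0, "tz": 0.4, "drz": -0.0056}, {"finger_gap": 0, "tz": 0.404, "drz": -0.0056}, {"finger_gap": 0, "tz": 0.404, "drz": -0.0056}]' | python3 nudge.py
python3 - <<'E'
from h import *
delta([.5202,-.179,.298],99.5)
s=manip.read_state();p=np.array(s['tcp_pos'])
a=grab('scene');b=grab('top');w=grab('wrist')
R=Ro.from_euler('z',s['eef_rot'][2],degrees=True)
O=p-[0,0,.1773]
for n,q in [('tip',(-.014,0,-.0635)),('bend',(0,0,-.088)),('hole',None)]:
    X=O+R.apply(q) if q else np.array([.5225,-.1928,.0645])
    print(n,X,[proj(g,X).round(1) for g in (a,b,w)])
def crop(g,X,r):
    u,v=proj(g,X).astype(int);x0=max(u-r,0);y0=max(v-r,0);print(x0,y0)
    return cv2.resize(g['pixels'][y0:y0+2*r,x0:x0+2*r],(400,400),interpolation=cv2.INTER_CUBIC)
X=[.517,-.16,.06]
cv2.imwrite('pics/c4.png',cv2.convertScaleAbs(np.hstack([crop(a,X,40),crop(w,X,90)])[:,:,::-1],alpha=1.4,beta=15))
E
```

```text
clock: 7.2
tcp_pos: [0.5116, -0.1179, 0.2991]
eef_rot: [180.0, -0.0, 99.7]
force: [0.7, -0.4, 0.6]
grip_width: 0.115
finger_force: 62.4
t 7.2 d [-0.0616 -0.0018  0.001 ] rot [ 0.   -0.01  0.16] force [ 0.7 -0.4  0.6] q [ 28.  11. -22. 108.   5.  62.  14.]
tip [ 0.51393697 -0.13174145  0.0582514 ] [array([324.7, 211.7]), array([328.3, 223.9]), array([320.9, 227.2])]
bend [ 0.51158747 -0.11794     0.0337514 ] [array([328.4, 219.3]), array([323.3, 225.7]), array([320.8, 200. ])]
hole [ 0.5225 -0.1928  0.0645] [array([308.9, 198.9]), array([350.4, 221. ]), array([318.5, 304.5])]
277 165
228 172
```

View pics/c4.png

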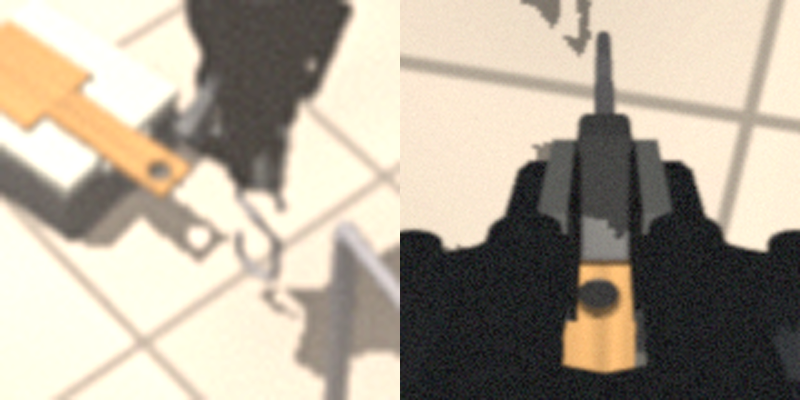

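The tip is at scene (324.6,212.2), where (324.7,211.7) was predicted. The hole is at wrist (318,304.8), where (318.5,304.5) was predicted. Next I lower the hook 6 mm and slide the tip under the hole.

To row units: -0.0616 m is -0.1232, 0.006 m is 0.012.

```bash
echo '[{"finger_gap": 0, "tz": 0.012}, {"finger_gap": 0, "tx": -0.02, "ty": -0.002, "tz": 0.012}, {"finger_gap": 0, "tx": -0.044, "ty": -0.0036, "tz": 0.012}, {"finger_gap": 0, "tx": -0.068, "ty": -0.0036, "tz": 0.012}, {"finger_gap": 0, "tx": -0.092, "ty": -0.0036, "tz": 0.012}, {"finger_gap": 0, "tx": -0.112, "ty": -0.0036, "tz": 0.012}, {"finger_gap": 0, "tx": -0.1232, "ty": -0.0036, "tz": 0.012}, {"finger_gap": 0, "tx": -0.1232, "ty": -0.0036, "tz": 0.012}]' | python3 nudge.py
python3 - <<'E'
from h import *
manip.grab_frame('scene')
delta([.5202,-.179,.293],99.5)
a=grab('scene');b=grab('top');w=grab('wrist')
def crop(g,X,r):
    u,v=proj(g,X).astype(int);x0=max(u-r,0);y0=max(v-r,0);print(x0,y0)
    return cv2.resize(g['pixels'][y0:y0+2*r,x0:x0+2*r],(400,400),interpolation=cv2.INTER_CUBIC)
X=[.5225,-.1928,.06]
cv2.imwrite('pics/c5.png',cv2.convertScaleAbs(np.hstack([crop(a,X,25),crop(w,X,70)])[:,:,::-1],alpha=1.4,beta=15))
E
```

```text
clock: 8.15
tcp_pos: [0.5201, -0.1804, 0.2926]
eef_rot: [-180.0, -0.0, 99.7]
force: [-0.2, 0.6, -0.6]
grip_width: 0.118
finger_force: 62.4
t 8.2 d [ 0.0005  0.0002 -0.0004] rot [-0.01 -0.02  0.22] force [-0.  -0.3 -0.8] q [ 32.  14. -20. 105.   5.  62.  20.]
283 174
251 162
```

View pics/c5.png

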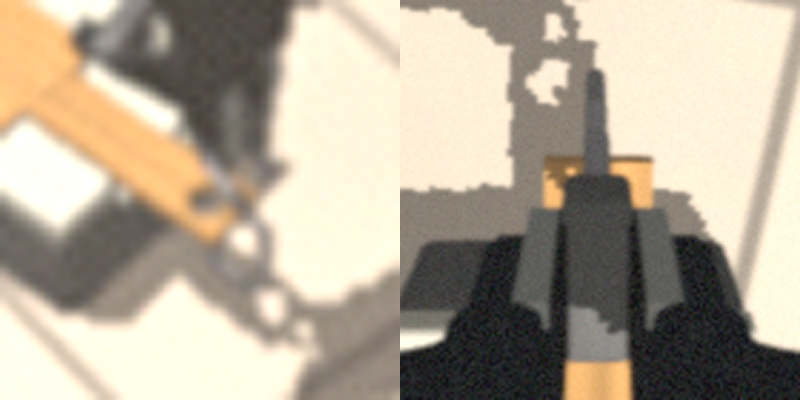

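The tip sits under the hole (scene crop (208,198)). I raise the hook slowly and watch the force.

To row units: -0.021 m is -0.042, -0.018 m is -0.036.

```bash
echo '[{"finger_gap": 0, "tz": -0.008}, {"finger_gap": 0, "tz": -0.016}, {"finger_gap": 0, "tz": -0.024}, {"finger_gap": 0, "tz": -0.03}, {"finger_gap": 0, "tz": -0.036}, {"finger_gap": 0, "tz": -0.042}, {"finger_gap": 0, "tz": -0.042}, {"finger_gap": 0, "tz": -0.042}]' | python3 nudge.py
python3 - <<'E'
from h import *
delta([.5202,-.179,.293],99.5)
a=grab('scene');b=grab('top');w=grab('wrist')
def crop(g,X,r):
    u,v=proj(g,X).astype(int);x0=max(u-r,0);y0=max(v-r,0);print(x0,y0)
    return cv2.resize(g['pixels'][y0:y0+2*r,x0:x0+2*r],(400,400),interpolation=cv2.INTER_CUBIC)
X=[.5225,-.1928,.06]
cv2.imwrite('pics/c6.png',cv2.convertScaleAbs(np.hstack([crop(a,X,25),crop(b,X,40)])[:,:,::-1],alpha=1.4,beta=15))
E
```

```text
clock: 9.15
tcp_pos: [0.5201, -0.1794, 0.3137]
eef_rot: [-180.0, -0.0, 99.7]
force: [-0.6, 0.2, -0.9]
grip_width: 0.116
finger_force: 62.4
t 9.15 d [0.0003 0.0002 0.0207] rot [-0.   -0.    0.25] force [-0.6  0.2 -0.9] q [ 32.  13. -20. 104.   5.  64.  20.]
283 174
310 181
```

View pics/c6.png

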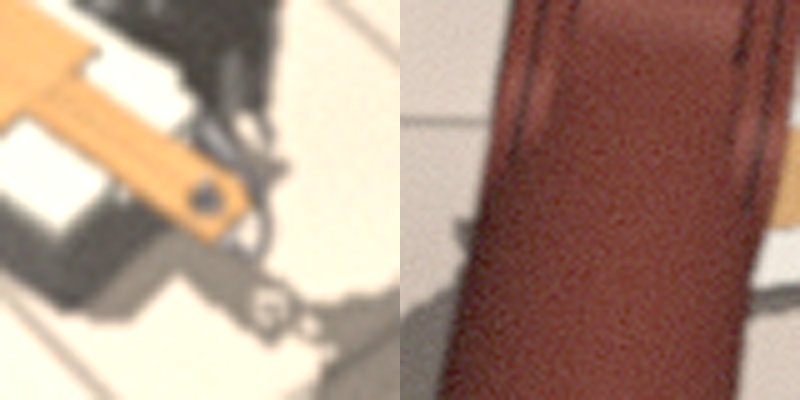

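The wire tip shows in the hole (scene crop (208,195)) and the spatula has not moved. I lift along an arc.

To row units: -0.044 m is -0.088, -0.037 m is -0.074.

```bash
echo '[{"finger_gap": 0, "tz": -0.008}, {"finger_gap": 0, "tz": -0.016}, {"finger_gap": 0, "tz": -0.024}, {"finger_gap": 0, "tx": -0.001, "tz": -0.034}, {"finger_gap": 0, "tx": -0.002, "tz": -0.046}, {"finger_gap": 0, "tx": -0.004, "tz": -0.06}, {"finger_gap": 0, "tx": -0.006, "tz": -0.074}, {"finger_gap": 0, "tx": -0.008, "tz": -0.088}]' | python3 nudge.py
echo '[{"finger_gap": 0, "tx": -0.002, "tz": -0.014}, {"finger_gap": 0, "tx": -0.006, "tz": -0.028}, {"finger_gap": 0, "tx": -0.01, "tz": -0.042}, {"finger_gap": 0, "tx": -0.016, "tz": -0.056}, {"finger_gap": 0, "tx": -0.022, "tz": -0.07}, {"finger_gap": 0, "tx": -0.028, "tz": -0.084}, {"finger_gap": 0, "tx": -0.036, "tz": -0.098}, {"finger_gap": 0, "tx": -0.044, "tz": -0.112}]' | python3 nudge.py
python3 - <<'E'
from h import *
a=grab('scene');b=grab('wrist')
cv2.imwrite('pics/c7.png',cv2.convertScaleAbs(np.hstack([cv2.resize(a['pixels'][120:260,220:360],(400,400),interpolation=cv2.INTER_CUBIC),cv2.resize(b['pixels'],(400,250))[:,:] if 0 else cv2.resize(b['pixels'][100:400,170:470],(400,400))])[:,:,::-1],alpha=1.4,beta=15))
E
```

```text
clock: 10.1
tcp_pos: [0.5208, -0.1834, 0.3584]
eef_rot: [180.0, 0.0, 99.7]
force: [0.3, -0.3, -0.6]
grip_width: 0.122
finger_force: 62.4
clock: 10.9
tcp_pos: [0.5245, -0.2054, 0.4142]
eef_rot: [-180.0, -0.0, 99.7]
force: [0.5, 0.1, -0.5]
grip_width: 0.122
finger_force: 62.4
```

View pics/c7.png

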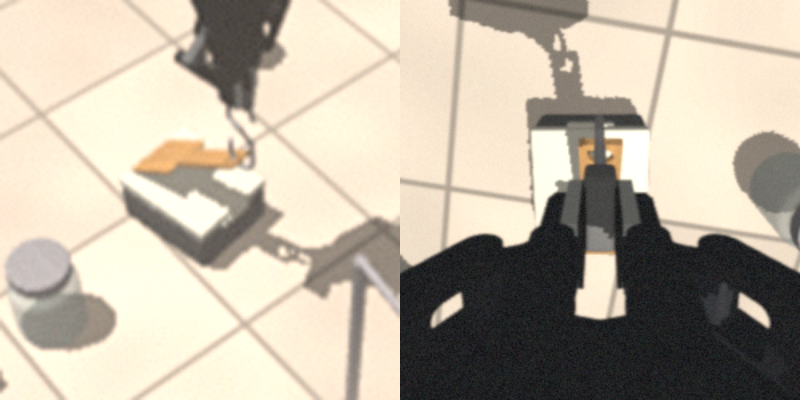

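The hook carries the handle end (scene crop (243,160)) and the spatula pivots on the lid. I continue.

To row units: -0.052 m is -0.104, -0.046 m is -0.092.

```bash
echo '[{"finger_gap": 0, "tx": -0.01, "tz": -0.014}, {"finger_gap": 0, "tx": -0.02, "tz": -0.028}, {"finger_gap": 0, "tx": -0.03, "tz": -0.042}, {"finger_gap": 0, "tx": -0.04, "tz": -0.056}, {"finger_gap": 0, "tx": -0.052, "tz": -0.068}, {"finger_gap": 0, "tx": -0.064, "tz": -0.08}, {"finger_gap": 0, "tx": -0.076, "tz": -0.092}, {"finger_gap": 0, "tx": -0.088, "tz": -0.104}]' | python3 nudge.py
echo '[{"finger_gap": 0, "tx": -0.014, "tz": -0.012}, {"finger_gap": 0, "tx": -0.028, "tz": -0.024}, {"finger_gap": 0, "tx": -0.042, "tz": -0.036}, {"finger_gap": 0, "tx": -0.056, "tz": -0.046}, {"finger_gap": 0, "tx": -0.066, "tz": -0.058}, {"finger_gap": 0, "tx": -0.072, "tz": -0.07}, {"finger_gap": 0, "tx": -0.074, "tz": -0.082}, {"finger_gap": 0, "tx": -0.074, "tz": -0.094}]' | python3 nudge.py
echo '[{"finger_gap": 0, "tz": -0.012}, {"finger_gap": 0, "tz": -0.024}, {"finger_gap": 0, "tz": -0.036}, {"finger_gap": 0, "tz": -0.048}, {"finger_gap": 0, "tz": -0.06}, {"finger_gap": 0, "tz": -0.07}, {"finger_gap": 0, "tz": -0.07}, {"finger_gap": 0, "tz": -0.07}]' | python3 nudge.py
python3 - <<'E'
from h import *
a=grab('scene');b=grab('wrist')
delta([.5,-.1,.53],99.5)
cv2.imwrite('pics/c8.png',cv2.convertScaleAbs(np.hstack([cv2.resize(a['pixels'][90:230,220:360],(400,400),interpolation=cv2.INTER_CUBIC),cv2.resize(b['pixels'][100:400,170:470],(400,400))])[:,:,::-1],alpha=1.4,beta=15))
E
```

```text
clock: 11.8
tcp_pos: [0.532, -0.2489, 0.4661]
eef_rot: [-180.0, -0.0, 99.7]
force: [-0.8, 0.0, -0.5]
grip_width: 0.114
finger_force: 62.4
clock: 12.6
tcp_pos: [0.5383, -0.2848, 0.5132]
eef_rot: [180.0, -0.0, 99.8]
force: [-0.6, 0.2, -1.0]
grip_width: 0.117
finger_force: 62.3
clock: 13.4
tcp_pos: [0.5382, -0.2848, 0.5476]
eef_rot: [-180.0, -0.0, 99.7]
force: [0.2, -0.9, -1.3]
grip_width: 0.117
finger_force: 62.3
t 13.5 d [ 0.1886 -0.0063  0.0174] rot [-0.03 -0.02  0.25] force [-1.  -0.5 -1.3] q [ 36.  13. -16.  75.   4.  92.  31.]
```

View pics/c8.png

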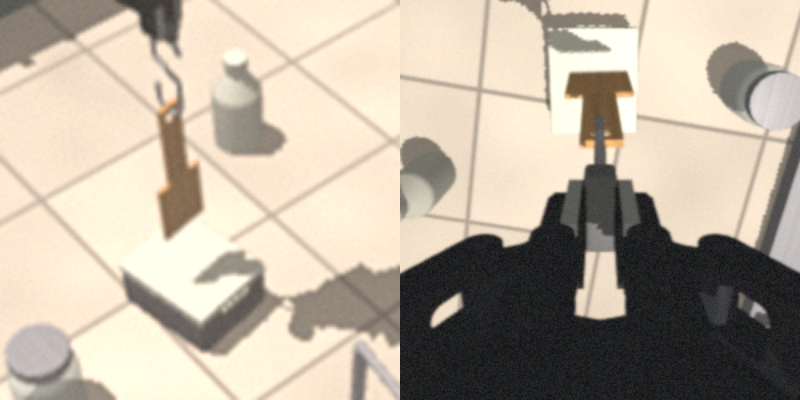

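The spatula hangs clear of the lid from the hook (scene crop: hook (165,100), blade bottom (165,235)). I carry it smoothly towards the rail's near side.

To row units: 0.066 m is 0.132, 0.054 m is 0.108, 5 degrees is 0.0556.

```bash
echo '[{"finger_gap": 0, "tx": 0.004, "ty": -0.002}, {"finger_gap": 0, "tx": 0.012, "ty": -0.004}, {"finger_gap": 0, "tx": 0.024, "ty": -0.008}, {"finger_gap": 0, "tx": 0.04, "ty": -0.012}, {"finger_gap": 0, "tx": 0.06, "ty": -0.018, "drz": 0.0056}, {"finger_gap": 0, "tx": 0.084, "ty": -0.026, "drz": 0.0167}, {"finger_gap": 0, "tx": 0.108, "ty": -0.034, "drz": 0.0333}, {"finger_gap": 0, "tx": 0.132, "ty": -0.042, "drz": 0.0556}]' | python3 nudge.py
echo '[{"finger_gap": 0, "tx": 0.024, "ty": -0.008, "drz": 0.0222}, {"finger_gap": 0, "tx": 0.048, "ty": -0.016, "drz": 0.0444}, {"finger_gap": 0, "tx": 0.072, "ty": -0.024, "drz": 0.0667}, {"finger_gap": 0, "tx": 0.096, "ty": -0.032, "drz": 0.1}, {"finger_gap": 0, "tx": 0.12, "ty": -0.04, "drz": 0.1333}, {"finger_gap": 0, "tx": 0.144, "ty": -0.048, "drz": 0.1667}, {"finger_gap": 0, "tx": 0.168, "ty": -0.056, "drz": 0.2}, {"finger_gap": 0, "tx": 0.192, "ty": -0.062, "drz": 0.2333}]' | python3 nudge.py
python3 -c "
from h import *
delta([.48,.05,.548],40)
delta([.5307,.1616,.5],-8.2)"
```

```text
clock: 14.3
tcp_pos: [0.5057, -0.222, 0.5478]
eef_rot: [180.0, 0.0, 94.7]
force: [0.2, -0.3, -0.5]
grip_width: 0.119
finger_force: 62.3
clock: 15.1
tcp_pos: [0.4667, -0.1288, 0.5479]
eef_rot: [180.0, 0.0, 73.6]
force: [0.2, -0.4, 0.0]
grip_width: 0.119
finger_force: 62.3
t 15.1 d [ 0.1753 -0.0377 -0.0002] rot [3.00e-02 1.00e-02 3.36e+01] force [ 0.2 -0.4  0. ] q [ 31.  -2. -20.  91.  -1.  90.  -6.]
t 15.1 d [ 0.2967 -0.0206  0.0478] rot [ 4.00e-02 -1.00e-02  8.18e+01] force [ 0.2 -0.4  0. ] q [ 31.  -2. -20.  91.  -1.  90.  -6.]
```

To row units: 0.096 m is 0.192, 0.084 m is 0.168, 30 degrees is 0.3333.

```bash
echo '[{"finger_gap": 0, "tx": 0.024, "ty": -0.008, "drz": 0.0333}, {"finger_gap": 0, "tx": 0.048, "ty": -0.016, "drz": 0.0667}, {"finger_gap": 0, "tx": 0.072, "ty": -0.022, "drz": 0.1111}, {"finger_gap": 0, "tx": 0.096, "ty": -0.03, "drz": 0.1556}, {"finger_gap": 0, "tx": 0.12, "ty": -0.036, "drz": 0.2}, {"finger_gap": 0, "tx": 0.144, "ty": -0.042, "drz": 0.2444}, {"finger_gap": 0, "tx": 0.168, "ty": -0.05, "drz": 0.2889}, {"finger_gap": 0, "tx": 0.192, "ty": -0.056, "drz": 0.3333}]' | python3 nudge.py
python3 -c "
from h import *
delta([.47,.06,.548],20)
delta([.51,.1646,.5],-8.2)"
```

```text
clock: 15.9
tcp_pos: [0.4667, -0.0288, 0.5478]
eef_rot: [180.0, 0.0, 43.6]
force: [-0.8, -0.3, -0.9]
grip_width: 0.12
finger_force: 62.3
t 15.9 d [ 0.0636 -0.0621 -0.0002] rot [ 0.04 -0.   23.57] force [-0.8 -0.3 -0.9] q [ 27.  -4. -27.  93.  -2.  90. -46.]
t 15.9 d [ 0.1647 -0.1103  0.0477] rot [ 4.000e-02 -1.000e-02  5.177e+01] force [-0.8 -0.3 -0.9] q [ 27.  -4. -27.  93.  -2.  90. -46.]
```

To row units: 0.068 m is 0.136, -0.062 m is -0.124, 24 degrees is 0.2667.

```bash
echo '[{"finger_gap": 0, "tx": 0.016, "ty": -0.016, "drz": 0.0333}, {"finger_gap": 0, "tx": 0.032, "ty": -0.032, "drz": 0.0667}, {"finger_gap": 0, "tx": 0.048, "ty": -0.048, "drz": 0.1}, {"finger_gap": 0, "tx": 0.064, "ty": -0.064, "drz": 0.1333}, {"finger_gap": 0, "tx": 0.082, "ty": -0.08, "drz": 0.1667}, {"finger_gap": 0, "tx": 0.1, "ty": -0.096, "drz": 0.2}, {"finger_gap": 0, "tx": 0.118, "ty": -0.11, "drz": 0.2333}, {"finger_gap": 0, "tx": 0.136, "ty": -0.124, "drz": 0.2667}]' | python3 nudge.py
python3 -c "
from h import *
delta([.51,.1646,.515],-8.2)"
```

```text
clock: 16.7
tcp_pos: [0.4729, 0.0628, 0.5478]
eef_rot: [180.0, -0.0, 19.6]
force: [-1.0, -0.1, -1.0]
grip_width: 0.116
finger_force: 62.3
t 16.7 d [ 0.0691 -0.0834  0.0328] rot [ 4.00e-02 -2.00e-02  2.78e+01] force [-1.  -0.1 -1. ] q [ 23.  -2. -34.  91.  -1.  90. -82.]
```

To row units: -0.073 m is -0.146, -0.067 m is -0.134, 25.5 degrees is 0.2833.

```bash
echo '[{"finger_gap": 0, "tx": 0.018, "ty": -0.022, "tz": 0.006, "drz": 0.0444}, {"finger_gap": 0, "tx": 0.036, "ty": -0.044, "tz": 0.014, "drz": 0.0889}, {"finger_gap": 0, "tx": 0.054, "ty": -0.064, "tz": 0.022, "drz": 0.1333}, {"finger_gap": 0, "tx": 0.07, "ty": -0.084, "tz": 0.03, "drz": 0.1778}, {"finger_gap": 0, "tx": 0.086, "ty": -0.104, "tz": 0.038, "drz": 0.2111}, {"finger_gap": 0, "tx": 0.1, "ty": -0.12, "tz": 0.046, "drz": 0.2444}, {"finger_gap": 0, "tx": 0.112, "ty": -0.134, "tz": 0.052, "drz": 0.2667}, {"finger_gap": 0, "tx": 0.122, "ty": -0.146, "tz": 0.058, "drz": 0.2833}]' | python3 nudge.py
echo '[{"finger_gap": 0, "tx": 0.008, "ty": -0.01, "tz": 0.004, "drz": 0.0111}, {"finger_gap": 0, "tx": 0.012, "ty": -0.016, "tz": 0.006, "drz": 0.0222}, {"finger_gap": 0, "tx": 0.014, "ty": -0.02, "tz": 0.008, "drz": 0.0256}, {"finger_gap": 0, "tx": 0.014, "ty": -0.02, "tz": 0.008, "drz": 0.0256}, {"finger_gap": 0, "tx": 0.014, "ty": -0.02, "tz": 0.008, "drz": 0.0256}, {"finger_gap": 0, "tx": 0.014, "ty": -0.02, "tz": 0.008, "drz": 0.0256}, {"finger_gap": 0, "tx": 0.014, "ty": -0.02, "tz": 0.008, "drz": 0.0256}, {"finger_gap": 0, "tx": 0.014, "ty": -0.02, "tz": 0.008, "drz": 0.0256}]' | python3 nudge.py
python3 - <<'E'
from h import *
delta([.60,.1515,.487],-8.2)
a=grab('scene');b=grab('wrist')
cv2.imwrite('pics/c9.png',cv2.convertScaleAbs(np.hstack([cv2.resize(a['pixels'][170:350,300:480],(400,400),interpolation=cv2.INTER_CUBIC),cv2.resize(b['pixels'][100:400,170:470],(400,400))])[:,:,::-1],alpha=1.4,beta=15))
E
```

```text
clock: 17.5
tcp_pos: [0.5057, 0.1521, 0.5186]
eef_rot: [180.0, -0.0, -5.8]
force: [0.2, 0.9, -0.7]
grip_width: 0.119
finger_force: 62.3
clock: 18.3
tcp_pos: [0.5144, 0.16, 0.5148]
eef_rot: [180.0, -0.0, -8.1]
force: [0.3, 0.5, -0.9]
grip_width: 0.115
finger_force: 62.3
t 18.3 d [ 0.0859 -0.0035  0.0278] rot [ 0.   -0.    0.14] force [ 0.3  0.5 -0.9] q [  14.    7.  -40.   87.    4.   87. -124.]
```

View pics/c9.png

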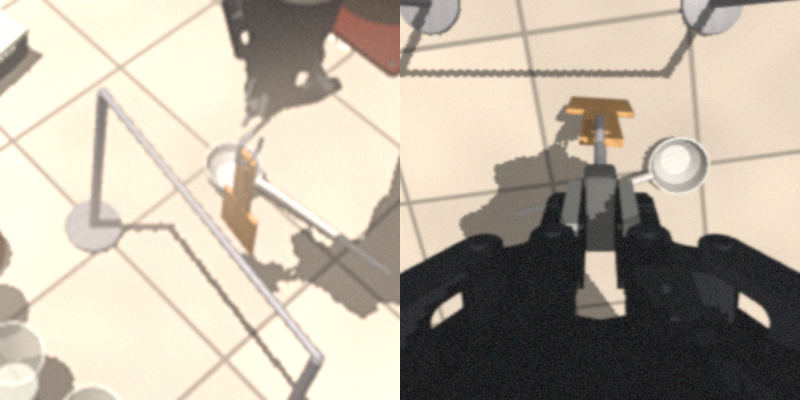

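The spatula hangs straight, aligned with the bar, at the grasp yaw (scene crop (240,200)). I lower to the entry height and slide in slowly.

The manual's scale: shifts go in shares of 500 mm and turns go in shares of 90 degrees. Converting my numbers, 0.0318 m is 0.0636, 0.031 m is 0.062.

```bash
echo '[{"finger_gap": 0, "tx": 0.002, "tz": 0.008}, {"finger_gap": 0, "tx": 0.006, "ty": -0.002, "tz": 0.018}, {"finger_gap": 0, "tx": 0.012, "ty": -0.004, "tz": 0.03}, {"finger_gap": 0, "tx": 0.02, "ty": -0.006, "tz": 0.042}, {"finger_gap": 0, "tx": 0.03, "ty": -0.007, "tz": 0.052}, {"finger_gap": 0, "tx": 0.04, "ty": -0.007, "tz": 0.058}, {"finger_gap": 0, "tx": 0.05, "ty": -0.007, "tz": 0.062}, {"finger_gap": 0, "tx": 0.06, "ty": -0.007, "tz": 0.0636}]' | python3 nudge.py
echo '[{"finger_gap": 0, "tx": 0.012}, {"finger_gap": 0, "tx": 0.024}, {"finger_gap": 0, "tx": 0.036}, {"finger_gap": 0, "tx": 0.048}, {"finger_gap": 0, "tx": 0.058}, {"finger_gap": 0, "tx": 0.066}, {"finger_gap": 0, "tx": 0.072}, {"finger_gap": 0, "tx": 0.078}]' | python3 nudge.py
python3 -c "
from h import *
delta([.60,.1515,.461],-8.2)"
```

```text
clock: 19.2
tcp_pos: [0.5452, 0.1593, 0.4827]
eef_rot: [-180.0, 0.0, -8.1]
force: [-0.2, 0.1, -0.9]
grip_width: 0.119
finger_force: 62.3
clock: 20.0
tcp_pos: [0.5835, 0.154, 0.4829]
eef_rot: [-180.0, 0.0, -8.0]
force: [-0.2, -0.5, 0.7]
grip_width: 0.117
finger_force: 62.3
t 20.0 d [0.0167 0.0002 0.0219] rot [-0.    0.01  0.15] force [-0.2 -0.5  0.7] q [  12.   16.  -39.   82.   10.   86. -124.]
```

To row units: 0.0165 m is 0.033, 0.015 m is 0.03.

```bash
echo '[{"finger_gap": 0, "tx": 0.008}, {"finger_gap": 0, "tx": 0.016}, {"finger_gap": 0, "tx": 0.024}, {"finger_gap": 0, "tx": 0.03}, {"finger_gap": 0, "tx": 0.033}, {"finger_gap": 0, "tx": 0.033, "tz": 0.002}, {"finger_gap": 0, "tx": 0.033, "tz": 0.008}, {"finger_gap": 0, "tx": 0.033, "tz": 0.014}]' | python3 nudge.py
echo '[{"finger_gap": 0, "tz": 0.006}, {"finger_gap": 0, "tz": 0.012}, {"finger_gap": 0, "tz": 0.018}, {"finger_gap": 0, "tz": 0.022}, {"finger_gap": 0, "tz": 0.025}, {"finger_gap": 0, "tz": 0.027}, {"finger_gap": 0, "tz": 0.029}, {"finger_gap": 0, "tz": 0.029}]' | python3 nudge.py
python3 -c "
from h import *
delta([.60,.1515,.461],-8.2)"
```

```text
clock: 20.8
tcp_pos: [0.5995, 0.1518, 0.4757]
eef_rot: [180.0, 0.0, -8.0]
force: [0.0, 0.1, -0.7]
grip_width: 0.117
finger_force: 62.3
clock: 21.6
tcp_pos: [0.5996, 0.1517, 0.4616]
eef_rot: [-180.0, -0.0, -8.1]
force: [0.6, 0.2, -1.2]
grip_width: 0.122
finger_force: 62.5
t 21.6 d [0.0004 0.0001 0.0006] rot [-0.01 -0.02  0.15] force [ 0.6  0.2 -1.2] q [  11.   18.  -38.   82.   11.   84. -125.]
```

To row units: 0.001 m is 0.002, 0.0005 m is 0.001.

```bash
echo '[{"finger_gap": 0, "tz": 0.001}, {"finger_gap": 0, "tz": 0.002}, {"finger_gap": 0, "tz": 0.002}, {"finger_gap": 0, "tz": 0.002}, {"finger_gap": 0, "tz": 0.002}, {"finger_gap": 0, "tz": 0.002}, {"finger_gap": 0, "tz": 0.002}, {"finger_gap": 0, "tz": 0.002}]' | python3 nudge.py
```

```text
clock: 22.4
tcp_pos: [0.5995, 0.1517, 0.4614]
eef_rot: [-180.0, -0.1, -8.1]
force: [-2.2, -0.5, 5.7]
grip_width: 0.119
finger_force: 63.3
```

Contact on the bar at the same height as at the grasp. I ease off and release gently.

To row units: -0.0008 m is -0.0016.

```bash
echo '[{"finger_gap": 0, "tz": -0.0016}, {"finger_gap": 0, "tz": -0.0016}, {"finger_gap": 0, "tz": -0.0016}, {"finger_gap": 0, "tz": -0.0016}]' | python3 nudge.py 20; echo '[{"finger_gap": 0.14}, {"finger_gap": 0.18}, {"finger_gap": 0.24}, {"finger_gap": 0.32}, {"finger_gap": 0.4}, {"finger_gap": 0.4}, {"finger_gap": 0.4}, {"finger_gap": 0.4}]' | python3 nudge.py
echo '[{"finger_gap": 0.4, "tz": -0.008}, {"finger_gap": 0.4, "tz": -0.02}, {"finger_gap": 0.4, "tz": -0.04}, {"finger_gap": 0.4, "tz": -0.08}, {"finger_gap": 0.4, "tz": -0.13}, {"finger_gap": 0.4, "tz": -0.18}, {"finger_gap": 0.4, "tz": -0.2}, {"finger_gap": 0.4, "tz": -0.2}]' | python3 nudge.py
for i in 1 2 3 4; do echo '[{"finger_gap": 0.4}, {"finger_gap": 0.4}, {"finger_gap": 0.4}, {"finger_gap": 0.4}, {"finger_gap": 0.4}, {"finger_gap": 0.4}, {"finger_gap": 0.4}, {"finger_gap": 0.4}]' | python3 nudge.py >/dev/null; done
cat > motion.py <<'E'
from h import *
a=grab('scene')['pixels'];m=[]
def cen():
    p=grab('scene')['pixels'];h=cv2.cvtColor(p,cv2.COLOR_RGB2HSV)[210:330,350:450]
    k=cv2.inRange(h,(8,95,50),(25,255,255));M=cv2.moments(k,True);return round(M['m10']/M['m00'],2),round(M['m01']/M['m00'],2),M['m00']
print([cen() for _ in range(12)])
E
python3 motion.py
python3 - <<'E'
from h import *
a=grab('scene');b=grab('wrist');print(manip.read_state()['clock'])
cv2.imwrite('pics/c10.png',cv2.convertScaleAbs(np.hstack([cv2.resize(a['pixels'][190:350,310:470],(400,400),interpolation=cv2.INTER_CUBIC),cv2.resize(b['pixels'][100:400,170:470],(400,400))])[:,:,::-1],alpha=1.4,beta=15))
E
```

```text
clock: 22.8
tcp_pos: [0.5996, 0.1517, 0.4614]
eef_rot: [-180.0, -0.0, -8.0]
force: [-0.9, -0.8, 4.1]
grip_width: 0.12
finger_force: 62.8
clock: 23.6
tcp_pos: [0.5996, 0.1517, 0.4612]
eef_rot: [-180.0, 0.0, -8.1]
force: [0.2, -0.3, 0.3]
grip_width: 0.399
finger_force: 0.0
clock: 24.4
tcp_pos: [0.5996, 0.152, 0.5629]
eef_rot: [-179.9, -0.1, -8.0]
force: [0.3, -0.3, 0.6]
grip_width: 0.404
finger_force: 0.0
[(23.75, 82.42, 279.0), (23.83, 82.11, 290.0), (23.74, 82.29, 284.0), (23.81, 82.32, 285.0), (23.76, 82.18, 288.0), (23.84, 82.27, 288.0), (23.79, 82.36, 283.0), (23.74, 82.31, 286.0), (23.75, 82.23, 285.0), (23.76, 82.21, 287.0), (23.86, 82.22, 287.0), (23.88, 82.15, 293.0)]
28.35
```

View pics/c10.png

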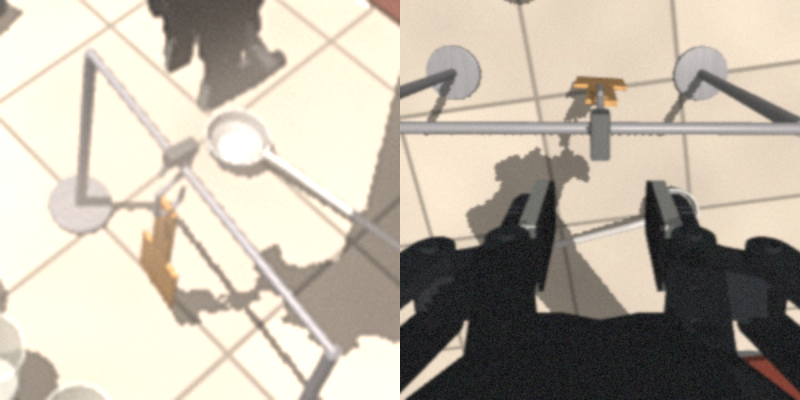

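The block sits on the bar (scene crop (180,150)) and the spatula hangs freely below it (crop (160,250)). It is still to within 0.15 px, and the gripper is clear. I hand the job in.

```bash
python3 -c "
from rig import manip
print(manip.finish_job())"
```

```text
the job is handed in; nothing more can be done
None
```

The spatula now hangs freely and still from the S-hook on the bar between the posts; the gripper never touched it, no other object was moved, and I handed the job in at about 28 s (no verdict was shown).

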